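# Set the workshop air regulator to its mark and lock it

### The job

Turn the regulator's knob clockwise until its narrow nose points straight at the raised mark on the sloping panel. Then slide the sprung fork lock over the knob's tail, fully home until its catch holds it, and let go; leave the spray can, screwdriver and parts bin where they are.

Things in the scene. Friction and masses are not known exactly. Their poses are not given: they have to be found in the camera images.
- regulator: Grey steel air-regulator stand fixed to the bench, 170 deep (x) x 275 wide (y -115 to +160 mm) x 137 mm high, its sloping panel facing the robot's right. Origin: on the bench below the knob's axis. Its x points to the panel's high edge, z up, y along the panel towards the lock. Behind the panel, at x +98 mm, a filter bowl (y -75, top 130 mm up) and a gauge (y +70, top 138 mm).
- panel (a point): Where the knob's axis meets the surface of the stand's flat panel, 85 mm above the bench; the panel reaches 82 mm up and down the slope from here. It slopes 35 degrees. Axes are the regulator's: in them the panel's normal is (-0.574, 0, 0.819) and up-slope is (0.819, 0, 0.574).
- mark (a point): Top of the raised white index bar fixed on the panel, 28 mm long (along the regulator's y), 5 mm wide, 4 mm high, its centre 63 mm to the -y side of the knob's axis.
- knob (a joint): Knob angle about the panel's normal, rad: 0 with its nose straight at the mark, growing clockwise as seen looking down onto the panel; range -3.0 to 0.5. Starts between -2.8 and -1.7, so it takes more than one grasp. Stiff (0.15 N m); stays where it is left.
- knob_grip (a point): On the knob's axis, 34 mm off the panel: the height to grip. Turns with the knob: y along the wing from nose to tail, z the panel's normal. Black plastic knob: hub disc 58 mm across, 12 mm high; on it a wing 12 mm thick (grip this), from 38 mm on the tail side of the axis to 20 mm on the nose side, its top 46 mm off the panel.
- knob_nose (a point): End of the knob's nose, 43 mm from the axis and 34 mm off the panel (its top). The nose is narrower (7 mm) and lower than the wing, with a white line on top. At the mark it points to the regulator's -y.
- lock (a joint): Travel of the lock towards the knob (the regulator's -y), m: 0 open (start), 0.070 at the hard stop. A spring pushes it back with 3 N at the start, 8 N at the end. 1.7 mm before the stop a catch snaps up behind the carriage and holds it (resting near 0.068); let go short of that, it springs open.
- lock_post (a point): On the axis of the lock's black post, 55 mm off the panel: the height to grip. Post 20 mm across the slope, 24 mm along y, from 32 to 68 mm off the panel, on a steel carriage (48 mm across the slope, 36 mm along y, top 32 mm off the panel) on the +y side of the knob: 130 mm from its axis when open, 60 when home. z is the panel's normal.
- fork_tip (a point): Middle of the fork's mouth: two 10 mm tines reaching 46 mm from the carriage towards the knob, 17 mm apart, flared at the tips, 15 to 31 mm off the panel. They pass on both sides of the knob's tail only with the nose on the mark (the flare takes up about 0.15 rad), else they stop against the knob after 28 to 60 mm of travel.
- spray_can: Bystander: white spray can, 66 mm diameter, 190 mm tall, standing behind the regulator's high edge. Origin: centre of its underside.
- screwdriver: Bystander: screwdriver with orange handle, 200 mm long, lying on the bench along the regulator's low edge. Origin: under its middle, x axis along it.
- parts_bin: Bystander: open red plastic bin 110 x 150 x 70 mm, standing beyond the screwdriver, to the robot's right. Origin: centre of its underside.

How it is judged:
On the way, in this order (a step that is already met when the one before it is completed fails the run):
1. the knob's nose is on the mark (within 0.1 rad) while the lock is still open (travel under 25 mm) (value of joint knob between -0.1 and 0.1 rad and value of joint lock below 0.025 m), for 0.2 s.
2. the lock is pushed home over the knob's tail (travel over 65 mm) (value of joint lock above 0.065 m), for 0.1 s.
At the end, for the whole second after the job is handed in: The knob's nose is within 0.1 rad of the mark, the lock stays home by its catch (travel over 65 mm of 70) with nothing holding it, and the spray can, screwdriver and parts bin are within 30 mm of where they stood (value of joint knob between -0.1 and 0.1 rad and value of joint lock above 0.065 m and distance of each of spray_can, screwdriver, parts_bin from where it was at the start of the episode below 0.03 m); the robot touches nothing.
It fails at once if a bystander is knocked over or moved more than 30 mm (distance of any of spray_can, screwdriver, parts_bin from where it was at the start of the episode above 0.03 m or angle between spray_can's own z axis and vertical above 0.5 rad).
It also fails if it takes over 54 s, if anything falls off the work surface, if the arm or the gripper's body presses on something with over 40 N, if the wrist force passes 120 N, or if a joint passes its speed limit or range.

### The arm

A 7-joint arm with a two-finger parallel gripper is mounted at the origin on the work surface. World frame = base frame: x ahead of the robot, y to its left, z up, the work surface at z = 0. Lengths are in m, angles in rad, forces in N, time in s.
With the tool pointing down it reaches from about 0.425 to 0.875 m from the base axis. Payload 4.7 kg.
Tool frame: the origin (TCP) lies at the very end of the fingers, on their centre line; the grasp point (between the pads) lies 19 mm behind it; z points along the fingers, y is the direction in which the jaws open and shut (so a half turn about z gives the same grasp; the last joint's range is limited). The gripper opens to 87 mm and grips with 3 to 60 N. Pads are 19 mm wide; open, the fingers measure 117 mm over their backs; the gripper's body (75 mm by 190 mm) begins 51 mm behind the grasp point.
Start: joints at [1.183, 0.321, -0.07, 1.45, 0.023, 1.371, -0.057], TCP at [0.254, -0.598, 0.223] pointing down, gripper open.
Joint ranges: [-2.86, 2.86], [-0.3, 2.09], [-1.38, 1.24], [0.06, 2.45], [-1.56, 4.7], [0.09, 2.05], [-2.69, 2.69]. Speed limits (rad/s): [2.57, 2.57, 3.14, 3.14, 3.14, 3.14, 3.14].

### API

Orientations are given as a unit quaternion [w, x, y, z].
In Python, from station import bot gives the robot as it stands.
- The arm moves only by the tool play_rows, never from a script. Its argument "targets" is a list of rows, each a list of 7 numbers: the closure, from 0 (fully open) to 1 (shut), then the shift along the world's x, y, z in units of 0.3 m (1.0 is 0.3 m), then the turn, a rotation vector about the world's x, y, z in units of pi/2 rad (1.0 is pi/2 rad). A call has 1 to 10 rows; each row is the pose to reach, as a shift and turn from the pose commanded when the call began; what a row does not reach only later rows make up. A row lasts 1/8 s, in which the tool goes at most 62.5 mm and 10.7 degrees, less where a joint would pass 70% of its speed; a pose out of reach is approached as far as the arm can. A call with a number of a shift or a turn outside -1 to 1 is refused whole. A call with a gripper value outside its range is refused whole. The fingers move at their own pace and stop on an object; "grip_force" is the grip in N (left out, the last holds). Time passes only in rows, so rows that repeat a pose let the fingers close. It gives the time, the measured TCP pose, the force and the opening at its end, in the units of the state.
- bot.get_obs(): the state, without advancing time (a new reading comes with each control period).
- bot.read_camera(name): name is "side" or "top"; returns a dict with "image" (384x512x3 uint8, red, green, blue), "fx", "fy", "cx", "cy" (pixels), "dist" ([k1, k2, p1, p2, k3] as OpenCV has them; the pictures are not rectified), "eye" and "attitude" of the camera in the world. Camera axes: x right, y down, z forward; pixel columns grow to the right and rows downward; lengths in m; the calibration is good to about 2 mm. A picture is of the moment at which its call begins. There is no depth.
- bot.sign_off(): hands the job in, once; it reports no verdict.
The state is a dict: "time_s": time; "joints": joint angles; "qvel": joint speeds; "joint_efforts": joint torques, N m; "position": TCP position; "eef_rot": TCP orientation; "force": force on the tool from outside, world axes, zero at the start; "wrist_torque": the same for the moment, N m; "grip_width": finger opening in m.
Only numpy, scipy, OpenCV 4.12 (cv2) and the standard library are available. Lean on these libraries where they do the work, as an engineer would, in place of code of your own. Each camera call takes 0.05 s, during which the arm holds its last target. There are 200 camera calls.

## Working session

There is one attempt and no reset: what is moved stays moved. The work goes in short steps, Python scripts to look and compute and a tool call to move; the robot and the scene stay as the last step left them, time stands still between calls to the robot, and variables do not carry over. Pictures are saved under pics/ and viewed, on a budget of 10 in all, crops included, one or two more only if the job needs it, and the job is handed in when it is done.

Besides the shell and the picture viewer there is one more tool, called after "Call:" as a command line: name --pt "numbers of a row" for each row, then --argument value for the rest. play_rows: Moves the arm, as the interface text tells. Its arguments: {"type":"object","properties":{"targets":{"type":"array","items":{"type":"array","items":{"type":"number"}}},"grip_force":{"type":"number"}},"required":["targets"]}

```bash
ls; mkdir -p pics; python3 - <<'E'
from station import bot
import cv2,pickle
o=bot.get_obs()
for k,v in o.items(): print(k,v)
d={}
for n in("top","side"):
    c=bot.read_camera(n); d[n]=c
    print(n,{k:v for k,v in c.items() if k!="image"})
    cv2.imwrite(f"pics/{n}0.png",c["image"][:,:,::-1])
pickle.dump(d,open("cams0.pkl","wb"))
E
```

```text
pics
time_s 0.0
joints [ 1.18312473  0.32183652 -0.07007868  1.45169602  0.02260997  1.37079376
 -0.05690496]
qvel [-0.00036973  0.00030997  0.0008295   0.00050305  0.00027654  0.00144411
 -0.00029651]
joint_efforts [-2.57526281e-04 -4.91283524e+01 -4.03586794e-01 -3.12527597e+01
 -6.36811322e-02  4.37008752e-02  1.95080474e-04]
position [ 0.2539086  -0.59774408  0.22144214]
eef_rot [-9.41164021e-04  9.79887521e-01  1.99548235e-01 -2.48255282e-04]
force [-0.5081458   0.82709275  0.10153682]
wrist_torque [-0.02094017  0.00738522 -0.02423881]
grip_width 0.08730838479037713
top {'fx': 436.46004823996606, 'fy': 436.46004823996606, 'cx': 253.01926953121688, 'cy': 189.8688069152391, 'dist': array([0.01891475, 0.        , 0.        , 0.        , 0.        ]), 'eye': array([0.34211121, 0.01059995, 1.24802932]), 'attitude': array([ 0.06957765, -0.67748731,  0.72828054, -0.07600887])}
side {'fx': 459.3663999280705, 'fy': 459.3663999280705, 'cx': 252.8050091868016, 'cy': 182.31358678213263, 'dist': array([-0.01288567,  0.        ,  0.        ,  0.        ,  0.        ]), 'eye': array([0.49141713, 0.78037175, 0.7957419 ]), 'attitude': array([ 0.03379821, -0.05792521,  0.90661331, -0.41659892])}
```

View pics/top0.png

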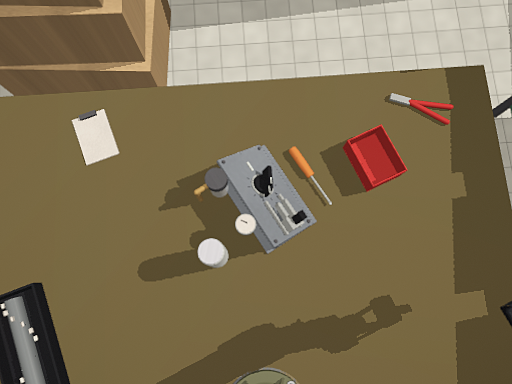

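View pics/side0.png

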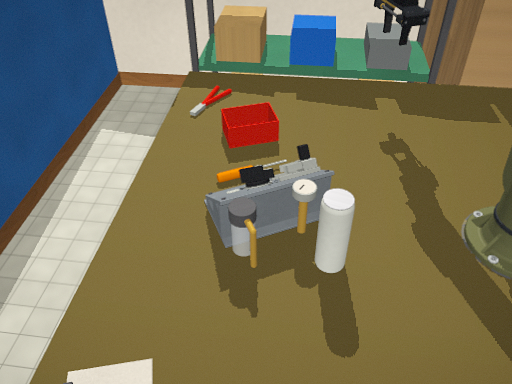

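```bash
python3 - <<'E'
import cv2,pickle
import numpy as np
d=pickle.load(open("cams0.pkl","rb"))
a=d["top"]["image"][135:260,205:325]
b=d["side"]["image"][130:255,195:345]
a=cv2.resize(a,None,fx=4.6,fy=4.6,interpolation=cv2.INTER_CUBIC)
cv2.imwrite("pics/c0.png",a[:,:,::-1])
E
```

```text
(no output)
```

View pics/c0.png

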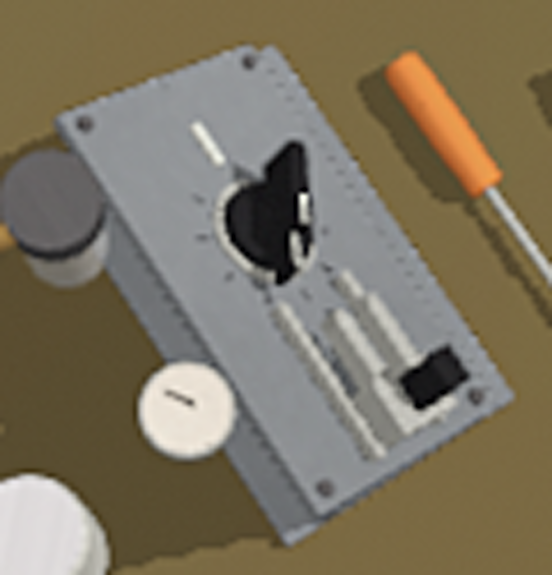

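```bash
cat > h.py <<'E'
import numpy as np,cv2
from scipy.spatial.transform import Rotation as R
from scipy.optimize import least_squares
def rot(q): return R.from_quat(np.asarray(q),scalar_first=True)
def proj(c,P):
    Rc=rot(c["attitude"]).as_matrix().T
    K=np.array([[c["fx"],0,c["cx"]],[0,c["fy"],c["cy"]],[0,0,1]])
    return cv2.projectPoints(np.asarray(P,float).reshape(-1,3),cv2.Rodrigues(Rc)[0],-Rc@c["eye"],K,c["dist"])[0][:,0]
def ray(c,px):
    K=np.array([[c["fx"],0,c["cx"]],[0,c["fy"],c["cy"]],[0,0,1]])
    u=cv2.undistortPoints(np.array(px,float).reshape(-1,1,2),K,c["dist"])[:,0]
    return rot(c["attitude"]).apply(np.c_[u,np.ones(len(u))])
N=np.array([-.5736,0,.8192]);U=np.array([.8192,0,.5736]);Y=np.array([0,1,0.])
def pan(u,y,h): return np.array([0,0,.085])+u*U+y*Y+h*N   # regulator frame
def toW(p,P): return R.from_euler('z',p[2]).apply(P)+[p[0],p[1],0]
E
cat > fit.py <<'E'
from h import *
import pickle
d=pickle.load(open("cams0.pkl","rb"));T=d["top"];S=d["side"]
c=lambda u,v:(205+u/4.6,135+v/4.6)
F=[("mark",T,pan(0,-.063,.004),c(207,143)),("gauge",T,[.098,.07,.138],c(187,407)),("bowl",T,[.098,-.075,.130],c(52,196)),
("corner HN",T,pan(.082,-.115,0),c(58,116)),("post",T,pan(0,.13,.064),c(434,376)),
("gaugeS",S,[.098,.07,.138],(304,187)),("bowlS",S,[.098,-.075,.130],(242,207)),("cornS",S,pan(.082,-.115,0),(207,199))]
def res(p): return np.concatenate([proj(C,toW(p,np.array(P)))[0]-q for _,C,P,q in F])
best=min((least_squares(res,[.6,-.05,a],loss="soft_l1") for a in np.arange(-3,3.1,1)),key=lambda s:s.cost)
p=best.x;print("pose",p,np.degrees(p[2]))
for (n,*_),r in zip(F,res(p).reshape(-1,2)): print(n,r.round(2))
for n,P in [("axis0",pan(0,0,0)),("hub",pan(0,0,.012)),("wingtop",pan(0,0,.046)),("scr",pan(.07,-.1,0)),("cornerLN",pan(-.082,-.115,0)),("cornerLP",pan(-.082,.16,0)),("cornerHP",pan(.082,.16,0))]:
    q=proj(T,toW(p,P))[0]; print(n,toW(p,P).round(4),((q-[205,135])*4.6).round(0))
# knob wing/nose at trial angles: pixel in crop
for a in np.arange(-2.9,-1.6,.2):
    # nose dir: -Y at 0; clockwise looking down N. 
    nd=R.from_rotvec(-a*N).apply(-Y)
    o=[((proj(T,toW(p,pan(0,0,h)+l*nd))[0]-[205,135])*4.6).round(0).tolist() for h,l in((.034,.043),(.046,.02),(.046,-.038))]
    print(round(a,1),o)
np.save("pose.npy",p)
E
python3 fit.py
```

```text
pose [ 0.59471841 -0.03291142  2.04390419] 117.10708402119138
mark [ 0.28 -0.19]
gauge [-2.08  0.1 ]
bowl [-1.05 -0.47]
corner HN [ 0.03 -1.67]
post [ 1.25 -0.32]
gaugeS [ 0.92 -0.11]
bowlS [-0.34 -1.51]
cornS [12.24  0.91]
axis0 [ 0.5947 -0.0329  0.085 ] [260. 233.]
hub [ 0.5979 -0.039   0.0948] [270. 224.]
wingtop [ 0.6067 -0.0564  0.1227] [300. 196.]
scr [0.6576 0.0637 0.1252] [ 87. 124.]
cornerLN [ 0.7277 -0.0403  0.038 ] [254.  43.]
cornerLP [ 0.4829 -0.1656  0.038 ] [491. 415.]
cornerHP [ 0.4217 -0.046   0.132 ] [309. 519.]
-2.9 [[316.0, 272.0], [313.0, 227.0], [278.0, 139.0]]
-2.7 [[304.0, 272.0], [307.0, 227.0], [288.0, 139.0]]
-2.5 [[291.0, 269.0], [301.0, 225.0], [299.0, 142.0]]
-2.3 [[278.0, 264.0], [295.0, 223.0], [310.0, 147.0]]
-2.1 [[265.0, 257.0], [289.0, 219.0], [321.0, 153.0]]
-1.9 [[254.0, 247.0], [284.0, 215.0], [331.0, 162.0]]
-1.7 [[244.0, 236.0], [279.0, 210.0], [339.0, 171.0]]
```

```bash
python3 - <<'E'
s=open("fit.py").read()
s=s.replace(',("cornS",S,pan(.082,-.115,0),(207,199))]',']\nSC=[(1,-1,248,62),(0,-1,85,123),(0,1,325,487),(1,1,476,397)]')
s=s.replace("for _,C,P,q in F])","for _,C,P,q in F]+[proj(T,toW(p,pan((.082-p[3])*(1-2*l),(-.115+p[4] if e<0 else .16-p[4]),.001)))[0]-c(u,v) for l,e,u,v in SC])")
s=s.replace("[.6,-.05,a]","[.6,-.05,a,.012,.015]").replace("zip(F,","zip(F+[('sc',)]*4,")
open("fit.py","w").write(s)
E
python3 fit.py
```

```text
pose [ 0.59547478 -0.03375456 -4.21740819  0.01270883  0.01216168] -241.63968954863475
mark [ 0.13 -0.23]
gauge [-0.82  0.18]
bowl [-0.86  0.22]
corner HN [-0.2  -1.03]
post [ 2.31 -1.48]
gaugeS [ 1.19 -1.05]
bowlS [ 0.58 -1.56]
sc [ 0.03 -0.11]
sc [ 0.03 -0.31]
sc [-0.74  0.18]
sc [-0.7   0.26]
axis0 [ 0.5955 -0.0338  0.085 ] [261. 232.]
hub [ 0.5987 -0.0398  0.0948] [272. 222.]
wingtop [ 0.608  -0.057   0.1227] [301. 194.]
scr [0.6562 0.0642 0.1252] [ 86. 127.]
cornerLN [ 0.7286 -0.0382  0.038 ] [251.  42.]
cornerLP [ 0.4866 -0.1689  0.038 ] [496. 408.]
cornerHP [ 0.4228 -0.0506  0.132 ] [318. 516.]
-2.9 [[318.0, 269.0], [314.0, 224.0], [277.0, 137.0]]
-2.7 [[306.0, 270.0], [309.0, 224.0], [288.0, 138.0]]
-2.5 [[293.0, 267.0], [303.0, 223.0], [299.0, 140.0]]
-2.3 [[280.0, 262.0], [297.0, 221.0], [310.0, 144.0]]
-2.1 [[268.0, 255.0], [291.0, 217.0], [321.0, 151.0]]
-1.9 [[256.0, 246.0], [285.0, 213.0], [330.0, 159.0]]
-1.7 [[246.0, 235.0], [281.0, 208.0], [339.0, 168.0]]
```

```bash
cat >> h.py <<'E'
try: p=np.load("pose.npy")[:3]
except Exception: pass
def tool(u,y,h,phi,p=None):
    """TCP pose: h tip height, phi = tool-y angle in panel (U->Y, ccw), z=-N"""
    p=np.load("pose.npy")[:3] if p is None else p
    yy=np.cos(phi)*U+np.sin(phi)*Y; z=-N; x=np.cross(yy,z)
    return toW(p,pan(u,y,h)), R.from_euler('z',p[2])*R.from_matrix(np.c_[x,yy,z])
def rel(P,Q,o):
    dR=(Q*rot(o["eef_rot"]).inv()).as_rotvec()
    return ((P-o["position"])/.3).round(4), (dR/(np.pi/2)).round(4)
def inpan(o):
    """measured u,y,h,phi + tilt error"""
    p=np.load("pose.npy")[:3]; Rz=R.from_euler('z',p[2]).inv()
    d=Rz.apply(o["position"]-[p[0],p[1],.085]); t=(Rz*rot(o["eef_rot"])).as_matrix()
    return (d@U*1e3).round(1),(d[1]*1e3).round(1),(d@N*1e3).round(1),np.arctan2(t[1,1],t[:,1]@U).round(4),np.degrees(np.arccos(-t[:,2]@N)).round(2)
E
python3 - <<'E'
from h import *
from station import bot
o=bot.get_obs()
a=-2.6
phi=-a-np.pi   # jaw angle
print(phi)
for h in(.12,.016):
    P,Q=tool(0,0,h,phi); print(P.round(4),Q.as_matrix().round(3).tolist(),*rel(P,Q,o))
E
```

```text
-0.541592653589793
[ 0.6282 -0.0943  0.1833] [[-0.955, 0.12, -0.272], [-0.035, 0.863, 0.505], [0.296, 0.491, -0.819]] [ 1.2475  1.6783 -0.1276] [ 0.3506 -0.4014  1.6436]
[ 0.5998 -0.0418  0.0981] [[-0.955, 0.12, -0.272], [-0.035, 0.863, 0.505], [0.296, 0.491, -0.819]] [ 1.153   1.8533 -0.4115] [ 0.3506 -0.4014  1.6436]
```

Call:
play_rows --pt "0.4 0.12 0.2 0.15 0.02 -0.02 0.1" --pt "0.4 0.24 0.4 0.2 0.04 -0.05 0.2" --pt "0.4 0.36 0.55 0.2 0.07 -0.08 0.32" --pt "0.4 0.48 0.7 0.2 0.1 -0.1 0.44" --pt "0.4 0.56 0.8 0.2 0.12 -0.14 0.56" --pt "0.4 0.6 0.85 0.2 0.15 -0.17 0.68" --pt "0.4 0.62 0.85 0.2 0.17 -0.19 0.77" --pt "0.4 0.62 0.85 0.2 0.175 -0.2 0.82" --pt "0.4 0.62 0.85 0.2 0.175 -0.2 0.82"

```text
time_s: 1.23
position: [0.44, -0.3435, 0.2816]
eef_rot: [-0.096, 0.645, 0.739, 0.168]
force: [0.5, 0.7, -0.2]
grip_width: 0.0523
```

```bash
python3 - <<'E'
from h import *
from station import bot
o=bot.get_obs(); print(o["joints"].round(3),o["position"],o["grip_width"],o["time_s"])
P,Q=tool(0,0,.12,-.5416); print(*rel(P,Q,o))
E
```

```text
[ 1.104  0.294 -0.357  1.438 -0.228  1.635  0.894] [ 0.44000549 -0.3434534   0.28163584] 0.05228226792516784 1.225
[ 0.6272  0.8304 -0.3278] [ 0.1747 -0.202   0.8246]
```

Call:
play_rows --pt "0.5 0.12 0.15 0 0.02 -0.02 0.1" --pt "0.5 0.24 0.3 0 0.04 -0.05 0.2" --pt "0.5 0.36 0.45 0 0.07 -0.08 0.32" --pt "0.5 0.48 0.6 -0.05 0.1 -0.1 0.44" --pt "0.5 0.56 0.7 -0.15 0.12 -0.14 0.56" --pt "0.5 0.6 0.8 -0.25 0.15 -0.17 0.68" --pt "0.5 0.627 0.83 -0.32 0.17 -0.19 0.77" --pt "0.5 0.627 0.83 -0.325 0.175 -0.202 0.825" --pt "0.5 0.627 0.83 -0.325 0.175 -0.202 0.825"

```text
time_s: 2.35
position: [0.6284, -0.0932, 0.1845]
eef_rot: [-0.149, 0.022, 0.953, 0.262]
force: [0.2, -0.0, -0.2]
grip_width: 0.0436
```

```bash
cat > look.py <<'E'
from h import *
from station import bot
import sys
def crop(name,fn,center,half=(55,50),s=5.5,marks=()):
    c=bot.read_camera(name); x,y=[int(round(v)) for v in center]
    x0,y0=max(x-half[0],0),max(y-half[1],0); im=c["image"][y0:y+half[1],x0:x+half[0]]
    cv2.imwrite(fn,cv2.resize(im,None,fx=s,fy=s,interpolation=cv2.INTER_CUBIC)[:,:,::-1]); print(name,"origin",x0,y0,"scale",s); return c
E
python3 - <<'E'
from look import *
o=bot.get_obs(); print(o["joints"].round(3),inpan(o),o["grip_width"],o["time_s"],o["force"])
P,Q=tool(0,0,.016,-.5416); print(*rel(P,Q,o))
c=bot.read_camera("top");s=bot.read_camera("side")
a=c["image"][110:240,190:340];b=s["image"][80:210,180:330]
z=lambda m:cv2.resize(m,None,fx=4,fy=4,interpolation=cv2.INTER_CUBIC)[:,:,::-1]
cv2.imwrite("pics/t1.png",np.vstack([z(a)[:300] if 0 else cv2.resize(a,None,fx=2.3,fy=2.3,interpolation=cv2.INTER_CUBIC)[:,:,::-1],cv2.resize(b,None,fx=2.3,fy=2.3,interpolation=cv2.INTER_CUBIC)[:,:,::-1]]))
E
```

```text
[ 0.718  0.75  -0.672  1.159 -0.056  1.724  1.633] (np.float64(1.4), np.float64(-0.7), np.float64(120.5), np.float64(-0.5404), np.float64(nan)) 0.04358954041374599 2.35 [ 0.24574581 -0.04543329 -0.24670411]
[-0.0951  0.1714 -0.2878] [-0.001   0.0001 -0.0005]h.py:30: RuntimeWarning: invalid value encountered in arccos
  return (d@U*1e3).round(1),(d[1]*1e3).round(1),(d@N*1e3).round(1),np.arctan2(t[1,1],t[:,1]@U).round(4),np.degrees(np.arccos(-t[:,2]@N)).round(2)
```

View pics/t1.png

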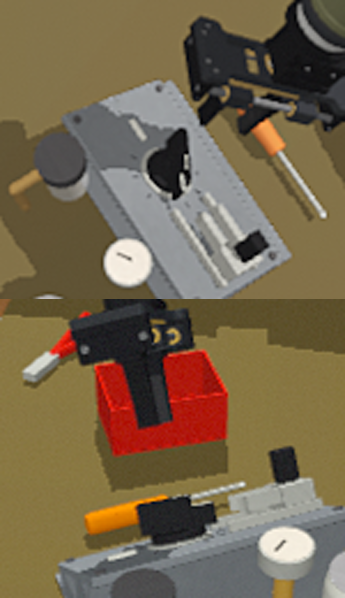

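Call:
play_rows --pt "0.5 -0.03 0.055 -0.09 0 0 0" --pt "0.5 -0.06 0.11 -0.18 0 0 0" --pt "0.5 -0.08 0.145 -0.24 0 0 0" --pt "0.5 -0.095 0.171 -0.285 0 0 0" --pt "0.5 -0.095 0.171 -0.285 0 0 0"

```text
time_s: 3.08
position: [0.5991, -0.043, 0.0994]
eef_rot: [-0.149, 0.022, 0.953, 0.262]
force: [-0.2, 0.4, 0.2]
grip_width: 0.0435
```

```bash
python3 - <<'E'
from look import *
o=bot.get_obs(); print(o["joints"].round(3),inpan(o),o["grip_width"],o["time_s"],o["force"].round(1),o["wrist_torque"].round(2))
E
```

```text
[ 0.726  0.737 -0.681  1.378 -0.058  1.52   1.641] (np.float64(0.2), np.float64(1.2), np.float64(17.4), np.float64(-0.5405), np.float64(nan)) 0.04351804240416408 3.075 [-0.2  0.4  0.2] [-0.52 -0.43  0.03]h.py:30: RuntimeWarning: invalid value encountered in arccos
  return (d@U*1e3).round(1),(d[1]*1e3).round(1),(d@N*1e3).round(1),np.arctan2(t[1,1],t[:,1]@U).round(4),np.degrees(np.arccos(-t[:,2]@N)).round(2)
```

No contact. Close gently and see the forces.

Call:
play_rows --pt "0.8 0 0 0 0 0 0" --pt "1 0 0 0 0 0 0" --pt "1 0 0 0 0 0 0" --pt "1 0 0 0 0 0 0" --pt "1 0 0 0 0 0 0" --grip_force 12

```text
time_s: 3.7
position: [0.6003, -0.0416, 0.1007]
eef_rot: [-0.148, 0.021, 0.953, 0.263]
force: [1.3, 3.2, 4.9]
grip_width: 0.0126
```

```bash
sed -i 's/np.arccos(-t\[:,2\]@N)/np.arccos(min(1,-t[:,2]@N))/' h.py; cat > st.py <<'E'
from look import *
o=bot.get_obs(); Rt=rot(o["eef_rot"]).inv()
print("J",o["joints"].round(3),"pan",[float(v) for v in inpan(o)],"w",o["grip_width"].round(4),"t",o["time_s"],"Ftool",Rt.apply(o["force"]).round(1),"Ttool",Rt.apply(o["wrist_torque"]).round(2))
E
python3 st.py; python3 - <<'E'
from look import *
c=bot.read_camera("side")
P=proj(c,toW(np.load("pose.npy")[:3],pan(0,.03,.04)))[0]; print(P)
cv2.imwrite("pics/s2.png",cv2.resize(c["image"][110:230,190:350],None,fx=4.5,fy=4.5,interpolation=cv2.INTER_CUBIC)[:,:,::-1])
E
```

```text
[267.19140785 165.28676882]Traceback (most recent call last):
  File "st.py", line 3, in <module>
    print("J",o["joints"].round(3),"pan",[float(v) for v in inpan(o)],"w",o["grip_width"].round(4),"t",o["time_s"],"Ftool",Rt.apply(o["force"]).round(1),"Ttool",Rt.apply(o["wrist_torque"]).round(2))
                                                                          ^^^^^^^^^^^^^^^^^^^^^
AttributeError: 'float' object has no attribute 'round'
```

View pics/s2.png

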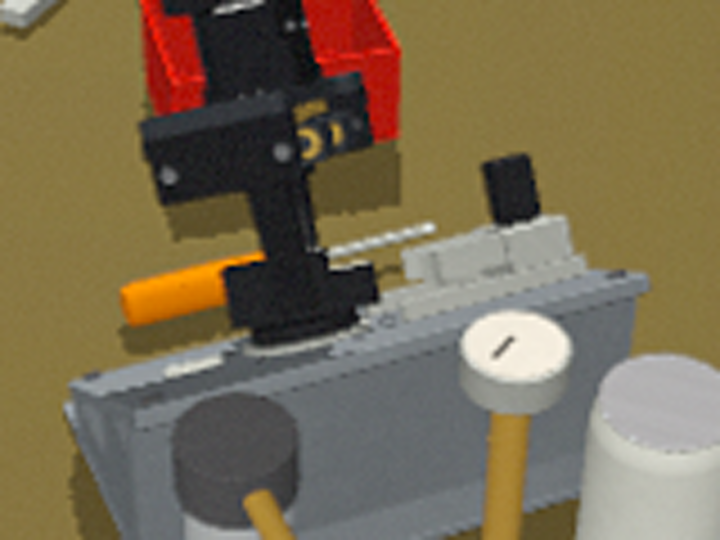

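Call:
play_rows --pt "1 0.001 0.007 0.004 0 0 0" --pt "1 0.001 0.007 0.004 0 0 0" --pt "1 0.001 0.007 0.004 -0.027 0.05 -0.082" --pt "1 0.001 0.007 0.004 -0.054 0.101 -0.164" --pt "1 0.001 0.007 0.004 -0.082 0.151 -0.246" --pt "1 0.001 0.007 0.004 -0.109 0.202 -0.328" --pt "1 0.001 0.007 0.004 -0.136 0.252 -0.41" --pt "1 0.001 0.007 0.004 -0.136 0.252 -0.41" --pt "1 0.001 0.007 0.004 -0.136 0.252 -0.41" --grip_force 45

```text
time_s: 4.88
position: [0.601, -0.0403, 0.1013]
eef_rot: [-0.236, 0.384, 0.873, 0.186]
force: [3.8, 2.5, 4.4]
grip_width: 0.0115
```

```bash
sed -i 's/o\["grip_width"\].round(4)/round(o["grip_width"],4)/' st.py; python3 st.py
```

```text
J [ 0.619  0.687 -0.511  1.382 -0.163  1.522  0.93 ] pan [2.5, -1.8, 18.1, -1.3216, 0.0] w 0.0115 t 4.875 Ftool [ 1.6  5.1 -3.3] Ttool [-0.95 -0.5   0.08]
```

Call:
play_rows --pt "1 0.005 0.004 0.001 -0.027 0.05 -0.082" --pt "1 0.005 0.004 0.001 -0.054 0.101 -0.164" --pt "1 0.005 0.004 0.001 -0.082 0.151 -0.246" --pt "1 0.005 0.004 0.001 -0.109 0.202 -0.328" --pt "1 0.005 0.004 0.001 -0.136 0.252 -0.41" --pt "1 0.005 0.004 0.001 -0.163 0.303 -0.491" --pt "1 0.005 0.004 0.001 -0.19 0.353 -0.573" --pt "1 0.005 0.004 0.001 -0.218 0.404 -0.655" --pt "1 0.005 0.004 0.001 -0.218 0.404 -0.655" --pt "1 0.005 0.004 0.001 -0.218 0.404 -0.655"

```text
time_s: 6.12
position: [0.6034, -0.04, 0.1007]
eef_rot: [-0.299, 0.824, 0.481, 0.011]
force: [7.6, 2.0, 1.1]
grip_width: 0.0115
```

```bash
python3 st.py
```

```text
J [ 0.446  0.646 -0.253  1.384 -0.3    1.539 -0.23 ] pan [1.4, -4.0, 18.2, -2.5792, 0.0] w 0.0115 t 6.125 Ftool [ 5.9  4.9 -1.9] Ttool [-1.56  0.67  0.14]
```

Call:
play_rows --pt "1 0.005 0.002 0 -0.027 0.05 -0.082" --pt "1 0.005 0.002 0 -0.054 0.101 -0.164" --pt "1 0.005 0.002 0 -0.082 0.151 -0.246" --pt "1 0.005 0.002 0 -0.097 0.181 -0.293" --pt "1 0.005 0.002 0 -0.097 0.181 -0.293" --pt "1 0.005 0.002 0 -0.097 0.181 -0.293"

```text
time_s: 6.88
position: [0.6041, -0.0406, 0.1001]
eef_rot: [-0.29, 0.925, 0.233, -0.073]
force: [6.1, 0.2, 1.4]
grip_width: 0.0118
```

```bash
python3 st.py
```

```text
J [ 0.371  0.64  -0.142  1.383 -0.354  1.553 -0.754] pan [0.3, -4.4, 18.2, 3.1405, 0.0] w 0.0118 t 6.875 Ftool [ 5.4  1.5 -2.7] Ttool [-1.26  0.93  0.12]
```

Call:
play_rows --pt "0.4 0 0 0 0 0 0" --pt "0.4 0 0 0 0 0 0" --pt "0.4 0 0 0 0 0 0" --pt "0.4 0.02 -0.035 0.06 0 0 0" --pt "0.4 0.06 -0.11 0.18 0 0 0" --pt "0.4 0.1 -0.18 0.29 0 0 0" --pt "0.4 0 -0.3 0.29 0 0 0" --pt "0.4 -0.1 -0.4 0.29 0 0 0" --pt "0.4 -0.2 -0.43 0.29 0 0 0" --pt "0.4 -0.28 -0.46 0.29 0 0 0"

```text
time_s: 8.12
position: [0.5175, -0.1779, 0.1879]
eef_rot: [-0.292, 0.925, 0.233, -0.075]
force: [-0.2, 0.3, 0.7]
grip_width: 0.0521
```

```bash
python3 st.py;  python3 - <<'E'
from look import *
import pickle
c=bot.read_camera("top");s=bot.read_camera("side");pickle.dump((c,s),open("c3.pkl","wb"))
cv2.imwrite("pics/t3.png",cv2.resize(c["image"][135:260,205:325],None,fx=4.6,fy=4.6,interpolation=cv2.INTER_CUBIC)[:,:,::-1])
E
```

```text
J [ 0.553  0.521 -0.083  1.379 -0.295  1.755 -0.586] pan [-14.5, 137.1, 135.8, 3.1389, 0.0] w 0.0521 t 8.125 Ftool [-0.1 -0.7 -0.4] Ttool [-0.67  0.02 -0.01]
```

View pics/t3.png

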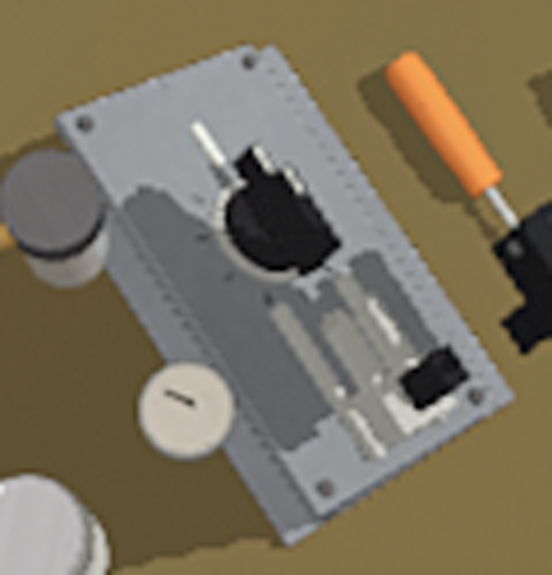

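```bash
python3 - <<'E'
from h import *
import pickle
c,s=pickle.load(open("c3.pkl","rb"))
p=np.load("pose.npy")[:3]
f=lambda P:((proj(c,toW(p,P))[0]-[205,135])*4.6).round(0).tolist()
for du,dy in((0,0),(.0015,-.0035)):
  print("mark",f(pan(du,-.077+dy,.004)),f(pan(du,-.049+dy,.004)),"post top corners",[f(pan(du+a,.13+dy+b,.068)) for a,b in((.01,-.012),(.01,.012),(-.01,.012),(-.01,-.012))])
  for a in(-.2,-.1,0,.1,.2):
    nd=R.from_rotvec(-a*N).apply(-Y); wd=np.cross(N,nd)
    print(a,"nose end/base",[f(pan(du,dy,.034)+l*nd) for l in(.043,.02)],"tail corners",[f(pan(du,dy,.046)-.038*nd+k*wd) for k in(.006,-.006)])
g=cv2.cvtColor(c["image"],cv2.COLOR_RGB2GRAY)[135:260,205:325]
np.set_printoptions(linewidth=200)
print("cols 48..66 rows 28..44");print(g[28:46,46:68])
E
```

```text
mark [195.0, 123.0] [220.0, 161.0] post top corners [[426.0, 354.0], [450.0, 391.0], [472.0, 378.0], [448.0, 342.0]]
-0.2 nose end/base [[241.0, 149.0], [268.0, 178.0]] tail corners [[340.0, 248.0], [351.0, 238.0]]
-0.1 nose end/base [[246.0, 146.0], [270.0, 177.0]] tail corners [[335.0, 250.0], [348.0, 242.0]]
0 nose end/base [[251.0, 144.0], [272.0, 176.0]] tail corners [[331.0, 252.0], [344.0, 245.0]]
0.1 nose end/base [[256.0, 142.0], [274.0, 175.0]] tail corners [[325.0, 253.0], [340.0, 248.0]]
0.2 nose end/base [[261.0, 141.0], [277.0, 175.0]] tail corners [[320.0, 253.0], [336.0, 250.0]]
mark [190.0, 119.0] [215.0, 157.0] post top corners [[420.0, 350.0], [444.0, 386.0], [467.0, 374.0], [443.0, 338.0]]
-0.2 nose end/base [[236.0, 145.0], [263.0, 174.0]] tail corners [[335.0, 244.0], [346.0, 234.0]]
-0.1 nose end/base [[241.0, 142.0], [265.0, 173.0]] tail corners [[330.0, 246.0], [343.0, 238.0]]
0 nose end/base [[246.0, 140.0], [267.0, 172.0]] tail corners [[325.0, 247.0], [339.0, 241.0]]
0.1 nose end/base [[251.0, 138.0], [269.0, 171.0]] tail corners [[320.0, 248.0], [335.0, 2
[... 1066 characters left out ...]
3  12  24  27  24  19  31  30  16  16 151 176 131 141 159 158]
 [157 128  96  93 133 182 174  90  21  26  25  25  23  24  21  20  56 149 172 135 139 159]
 [164 137 103 122 137 156 139  69  19  25  27  27  27  27  26  21  23  90 200 187 117 162]
 [160 157 178 177 129  87  33  15  24  27  28  27  27  26  27  26  23  19 157 165 107 151]
 [157 169 205 189  85  42  26  20  25  25  25  28  25  26  26  26  23  24  64  79  66 103]
 [148 177 193 134  30  35  38  30  27  26  26  30  27  26  27  27  27  25  31  36  27  43]
 [146 185 183  44  22  39  42  34  25  26  27  24  27  27  26  26  27  25  30  37  39  28]
 [158 168 140  27  29  42  41  40  32  26  28  25  29  24  26  28  26  28  24  32  40  36]]
```

```bash
python3 - <<'E'
from look import *
o=bot.get_obs()
for h in(.09,.038): print(rel(*tool(.001,.129,h,np.pi),o))
E
```

```text
(array([-0.0351,  0.1323, -0.0962]), array([ 0.0016, -0.0027,  0.0026]))
(array([-0.0823,  0.2197, -0.2382]), array([ 0.0016, -0.0027,  0.0026]))
```

Call:
play_rows --pt "0.4 -0.018 0.06 -0.04 0 0 0" --pt "0.4 -0.035 0.132 -0.096 0 0 0" --pt "0.4 -0.035 0.132 -0.096 0 0 0" --pt "0.4 -0.06 0.175 -0.165 0 0 0" --pt "0.4 -0.082 0.22 -0.238 0 0 0" --pt "0.4 -0.082 0.22 -0.238 0 0 0" --pt "0.4 -0.082 0.22 -0.238 0 0 0"

```text
time_s: 9.1
position: [0.4956, -0.1122, 0.1176]
eef_rot: [-0.291, 0.925, 0.233, -0.074]
force: [-0.9, -0.6, 0.1]
grip_width: 0.0523
```

```bash
python3 st.py;  python3 - <<'E'
from look import *
c=bot.read_camera("side");t=bot.read_camera("top")
z=lambda m:cv2.resize(m,None,fx=3.3,fy=3.3,interpolation=cv2.INTER_CUBIC)[:,:,::-1]
cv2.imwrite("pics/s4.png",np.hstack([z(c["image"][120:240,220:345]),z(t["image"][140:260,225:340])]))
E
```

```text
J [ 0.509  0.481 -0.111  1.588 -0.316  1.569 -0.599] pan [1.0, 125.2, 39.1, 3.1399, 0.0] w 0.0523 t 9.1 Ftool [-1.1  0.  -0.2] Ttool [-0.65  0.02  0.01]
```

View pics/s4.png

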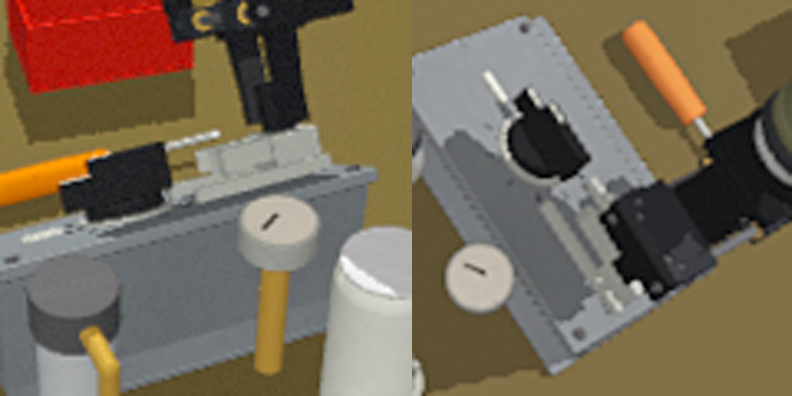

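Call:
play_rows --pt "0.7 0 0 0 0 0 0" --pt "1 0 0 0 0 0 0" --pt "1 0 0 0 0 0 0" --pt "1 0 0 0 0 0 0" --pt "1 0 0 0 0 0 0" --grip_force 15

```text
time_s: 9.82
position: [0.4954, -0.1128, 0.1154]
eef_rot: [-0.289, 0.926, 0.233, -0.074]
force: [3.9, -3.3, -6.5]
grip_width: 0.0202
```

```bash
python3 st.py
```

```text
J [ 0.509  0.482 -0.111  1.59  -0.314  1.564 -0.598] pan [-0.6, 125.6, 37.6, 3.1389, 0.0] w 0.0202 t 9.825 Ftool [1.9 7.6 2.6] Ttool [-2.29  0.39 -0.21]
```

Call:
play_rows --pt "1 0.003 -0.005 -0.004 0 0 0" --pt "1 0.003 -0.005 -0.004 0 0 0" --pt "1 0.033 0.011 -0.004 0 0 0" --pt "1 0.063 0.027 -0.004 0 0 0" --pt "1 0.093 0.043 -0.004 0 0 0" --pt "1 0.123 0.06 -0.004 0 0 0" --pt "1 0.123 0.06 -0.004 0 0 0" --grip_force 45

```text
time_s: 10.7
position: [0.5303, -0.0936, 0.1154]
eef_rot: [-0.291, 0.925, 0.233, -0.076]
force: [-3.3, -3.3, -1.1]
grip_width: 0.0199
```

```bash
python3 st.py
```

```text
J [ 0.469  0.532 -0.124  1.518 -0.326  1.574 -0.651] pan [-0.4, 85.7, 37.3, 3.1393, 0.0] w 0.0199 t 10.7 Ftool [-4.5  1.7  0.2] Ttool [-1.25 -0.77 -0.21]
```

Call:
play_rows --pt "1 0.022 0.012 0 0 0 0" --pt "1 0.044 0.024 0 0 0 0" --pt "1 0.066 0.036 0 0 0 0" --pt "1 0.088 0.047 0 0 0 0" --pt "1 0.097 0.052 0 0 0 0" --pt "1 0.102 0.055 0 0 0 0" --pt "1 0.102 0.055 0 0 0 0"

```text
time_s: 11.58
position: [0.5569, -0.079, 0.1153]
eef_rot: [-0.292, 0.924, 0.233, -0.08]
force: [-12.8, -7.3, 2.9]
grip_width: 0.0196
```

```bash
python3 st.py
```

```text
J [ 0.437  0.574 -0.132  1.456 -0.331  1.587 -0.694] pan [-0.2, 55.4, 37.1, 3.136, 0.39] w 0.0196 t 11.575 Ftool [-14.7  -1.3  -2.4] Ttool [-0.55 -2.86 -0.41]
```

Call:
play_rows --pt "1 0.012 0.006 0 0 0 0" --pt "1 0.012 0.006 0 0 0 0" --pt "1 0.012 0.006 0 0 0 0"

```text
time_s: 11.95
position: [0.557, -0.0788, 0.1153]
eef_rot: [-0.292, 0.924, 0.232, -0.084]
force: [-20.3, -9.4, 6.0]
grip_width: 0.0199
```

```bash
python3 st.py
```

```text
J [ 0.434  0.578 -0.131  1.45  -0.329  1.593 -0.699] pan [-0.2, 55.3, 37.1, 3.1331, 0.93] w 0.0199 t 11.95 Ftool [-22.5  -4.4  -3.7] Ttool [ 0.03 -4.66 -0.44]
```

Call:
play_rows --pt "1 -0.012 -0.006 0 0 0 0" --pt "1 -0.026 -0.014 0 0 0 0" --pt "1 -0.026 -0.014 0 0 0 0" --pt "1 -0.026 -0.014 0 0 0 0"

```text
time_s: 12.45
position: [0.5552, -0.0798, 0.1154]
eef_rot: [-0.292, 0.924, 0.233, -0.078]
force: [-5.9, -4.6, -0.4]
grip_width: 0.0199
```

```bash
python3 st.py
```

```text
J [ 0.441  0.568 -0.132  1.464 -0.333  1.581 -0.688] pan [-0.1, 57.3, 37.2, 3.138, 0.0] w 0.0199 t 12.45 Ftool [-7.4  1.3 -0.3] Ttool [-0.85 -1.55 -0.27]
```

Call:
play_rows --pt "1 -0.008 -0.004 0 0 0 0" --pt "1 -0.015 -0.008 0 0 0 0" --pt "1 -0.015 -0.008 0 0 0 0"

```text
time_s: 12.82
position: [0.5548, -0.0801, 0.1154]
eef_rot: [-0.292, 0.925, 0.233, -0.073]
force: [5.1, 1.6, -5.3]
grip_width: 0.0193
```

```bash
python3 st.py
```

```text
J [ 0.445  0.562 -0.133  1.472 -0.337  1.573 -0.682] pan [-0.1, 57.8, 37.2, 3.1415, 0.0] w 0.0193 t 12.825 Ftool [5.3 3.9 3.7] Ttool [-1.49  0.88 -0.03]
```

The force reversed with the carriage staying put, so the catch is holding. I'll release and retreat along the normal.

Call:
play_rows --pt "1 0.007 0.004 0 0 0 0" --pt "0.4 0.007 0.004 0 0 0 0" --pt "0.4 0.007 0.004 0 0 0 0" --pt "0.4 0.007 0.004 0 0 0 0" --pt "0.4 0.03 -0.04 0.07 0 0 0" --pt "0.4 0.07 -0.12 0.19 0 0 0" --pt "0.4 0.08 -0.25 0.3 0 0 0" --pt "0.4 0.0 -0.4 0.33 0 0 0" --pt "0.4 -0.1 -0.55 0.35 0 0 0" --pt "0.4 -0.1 -0.55 0.35 0 0 0"

```text
time_s: 14.08
position: [0.5206, -0.2522, 0.2208]
eef_rot: [-0.29, 0.926, 0.228, -0.075]
force: [0.1, -0.1, -0.6]
grip_width: 0.0519
```

```bash
python3 st.py;  python3 - <<'E'
from look import *
c=bot.read_camera("side");t=bot.read_camera("top")
z=lambda m:cv2.resize(m,None,fx=3.3,fy=3.3,interpolation=cv2.INTER_CUBIC)[:,:,::-1]
cv2.imwrite("pics/s5.png",np.hstack([z(c["image"][120:240,220:340]),z(t["image"][140:260,220:340])]))
E
```

```text
J [ 0.615  0.588 -0.056  1.21  -0.268  1.876 -0.538] pan [-50.4, 169.7, 201.1, 3.1305, 0.0] w 0.0519 t 14.075 Ftool [0.1 0.5 0.4] Ttool [-0.67  0.03 -0.01]
```

View pics/s5.png

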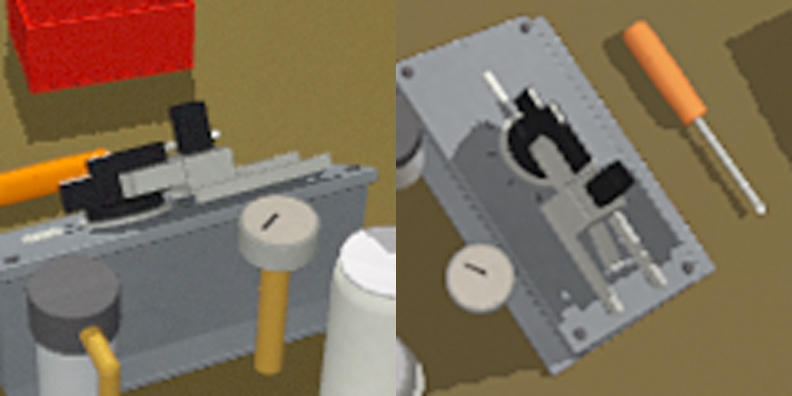

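```bash
python3 -c "
from station import bot
print(bot.sign_off())"
```

```text
the job is handed in; nothing more can be done
None
```

I turned the knob to the mark and pushed the lock home, where its catch holds it. The job is handed in at about 14 s of the 54 s allowed.

- **Knob:** It turned about 149° clockwise in a single grasp, although the task said it would take more than one. At release the wing angle was within about 0.01 rad of the mark by the arm's pose. In the next top picture the nose line and the tail corner matched the positions predicted for 0 rad. I did not measure the angle again after the fork went on, but the last pictures show it unchanged.
- **Lock:** I gripped the post and moved it 70.2 mm to the hard stop. The push force rose to 22 N there. When I pulled back it stopped at about 68 mm of travel and the force reversed, so the catch was holding. After letting go, the last pictures show the fork around the knob's tail and the carriage still home.
- **Bystanders:** The can, screwdriver and bin look unmoved in the pictures, judged by eye only. The hand is well clear and the tool force is about zero.
- **Disagreements:** My camera fit of the regulator was off by a few millimetres: 2–4 mm at the knob and about 2 mm at the post. I corrected for this from the contact forces during the grasps. One misread corner in the first fit was dropped.

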